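# Feel the orange grinder wheel for bearing play

### The job

The belt grinder's wheel with the orange tread is suspected of a worn bearing. From above, rock the top of that wheel on its axle over to the robot's left as far as it will go and stay there a moment, then over to the right as far as it will go for a moment, and leave it standing upright and at rest. Leave the blue and the black wheel as they are.

Things in the scene. Friction and masses are not known exactly. Their poses are not given: they have to be found in the camera images.
- orange_wheel (a joint): Sideways lean of the orange wheel on its worn bearing, about its centre, rad: 0 upright, positive when its top leans to the robot's left, stops at -0.22 and +0.22 (top moved about 20 mm). Stays where left; about 3 N at the rim moves it; may start leaning up to 0.09. The wheel: upright disc, 180 mm across, 30 mm thick, orange tread, aluminium sides, not spinning; level axle 115 mm up.
- orange_wheel_top (a point): Middle of the top of the orange wheel's rim, 90 mm from its centre, 205 mm above the table. x fore and aft in the wheel's plane, y along the axle to the left, z up the wheel (leans with it). Its top 65 mm are free; below, from 46 to 54 mm either side of its middle, stand grey uprights 136 mm high on a 150 x 112 mm base, fixed. Stands are 180 mm or more apart left to right.
- blue_wheel_top (a point): Middle of the top of the rim of the blue wheel, a bystander to be left as it is: same size, stand and manner of rocking as the orange wheel, its top about 205 mm above the table; axes as for the orange one
- black_wheel_top (a point): Middle of the top of the rim of the black wheel, a bystander to be left as it is: same size, stand and manner of rocking as the orange wheel, its top about 205 mm above the table; axes as for the orange one
There are look-alikes about, which are no part of the job. Leave any turquoise look-alike of the part that bears orange_wheel alone.

How it is judged (in metres and radians):
On the way, in this order (a step that is already met when the one before it is completed fails the run):
1. the orange wheel's top is rocked over to the robot's left (lean over +0.16 rad for 0.3 s) (value of joint orange_wheel above 0.16 rad), for 0.3 s.
2. then over to the robot's right (lean beyond -0.16 rad for 0.3 s) (value of joint orange_wheel below -0.16 rad), for 0.3 s.
At the end, for the whole second after the job is handed in: The orange wheel stands upright within 0.09 rad (about 5 degrees, 8 mm at its top) and at rest; the tops of the blue and black wheels are within 8 mm of where they started (value of joint orange_wheel between -0.09 and 0.09 rad and velocity of joint orange_wheel between -0.05 and 0.05 rad/s and distance of each of blue_wheel_top, black_wheel_top from where it was at the start of the episode below 0.008 m); the robot touches nothing.
It fails at once if the blue wheel is rocked (its top moves over 8 mm) (distance of blue_wheel_top from where it was at the start of the episode above 0.008 m).
It fails at once if the black wheel is rocked (its top moves over 8 mm) (distance of black_wheel_top from where it was at the start of the episode above 0.008 m).
It also fails if it takes over 48 s, if anything falls off the work surface, if the arm or the gripper's body presses on something with over 40 N, if the wrist force passes 120 N, or if a joint passes its speed limit or range.

### The arm

A 6-joint arm with a two-finger parallel gripper is mounted at the origin on the work surface. World frame = base frame: x ahead of the robot, y to its left, z up, the work surface at z = 0. Lengths are in mm, angles in rad, forces in N, time in s.
With the tool pointing down it reaches from about 350 to 875 mm from the base axis. Payload 4.2 kg.
Tool frame: the origin (TCP) lies between the finger pads; the fingertips stand 25 mm ahead of it and the grasp point (between the pads) lies 6 mm ahead of it; z points along the fingers, y is the line along which they close (so a half turn about z gives the same grasp; the last joint's range is limited). The gripper opens to 85 mm and grips with 20 to 120 N. Pads are 22 mm wide; open, the fingers measure 114 mm over their backs; the gripper's body (76 mm by 85 mm) begins 54 mm behind the grasp point. The pads swing forward as they close: fully open they stand 13 mm farther back than shut.
Start: joints at [1.364, 0.385, 0.008, 0, -1.194, -0.259], TCP at [280.677, 558.408, 256.312] pointing down, gripper open.
Joint ranges: [-3.14, 3.14], [-1.21, 2.06], [-1.07, 1.41], [-3.16, 2.05], [-2.99, -0.16], [-3.1, 3.1]. Speed limits (rad/s): [2.79, 2.79, 3.14, 3.14, 3.14, 3.14].

### API

Orientations are given as a unit quaternion [x, y, z, w].
In Python, from bench import read_state, get_image, job_done gives the robot as it stands.
- The arm moves only by the tool play_rows, never from a script. Its argument "series" is a list of rows, each a list of 6 numbers: the shift along the world's x, y, z in mm, then the turn, a rotation vector about the world's x, y, z in units of 6 degrees (1.0 is 6 degrees). A call has 1 to 20 rows; each row shifts and turns the commanded pose from where the row before left it; what a row does not reach is not made up. A row lasts 1/12 s, in which the tool goes at most 41.7 mm and 7.16 degrees, less where a joint would pass 70% of its speed; a pose out of reach is approached as far as the arm can. A call is refused whole if a number of a shift passes 41.7 or a number of a turn 1, either way. A call with a gripper value outside its range is refused whole. "gripper" is the opening, from 0 (shut) to 1 (fully open), set as the call begins (left out, the last holds). The fingers move at their own pace and stop on an object; the grip force is fixed at half the most. Time passes only in rows, so rows that do not move let the fingers close. It gives the time, the measured TCP pose, the force, the opening and the grip force at its end, in the units of the state.
- read_state(): the state, without advancing time (a new reading comes with each control period).
- get_image(name): name is "scene" or "top" or "wrist"; returns a dict with "image" (480x640x3 uint8, red, green, blue), "fx", "fy", "cx", "cy" (pixels), "dist_coeffs" ([k1, k2, p1, p2, k3] as OpenCV has them; the pictures are not rectified), "eye" and "rotation" of the camera in the world. Camera axes: x right, y down, z forward; pixel columns grow to the right and rows downward; lengths in mm; the calibration is good to about 2 mm. A picture is of the moment at which its call begins. There is no depth.
- job_done(): hands the job in; it is judged then, once.
The state is a dict: "clock": time; "joints": joint angles; "joint_vel": joint speeds; "joint_efforts": joint torques, N m; "position": TCP position; "ee_rot": TCP orientation; "contact_force": force on the tool from outside, world axes, zero at the start; "wrist_torque": the same for the moment, N m; "gripper_width": finger opening in mm; "grasp_force": force on a finger pad.
Only numpy, scipy, OpenCV 4.12 (cv2) and the standard library are available. Lean on these libraries where they do the work, as an engineer would, in place of code of your own. Each camera call takes 0.05 s, during which the arm holds its last target. There are 200 camera calls.

## Working session

There is one attempt and no reset: what is moved stays moved. The work goes in short steps, Python scripts to look and compute and a tool call to move; the robot and the scene stay as the last step left them, time stands still between calls to the robot, and variables do not carry over. Pictures are saved under pics/ and viewed, at most 10 in all, crops included, and the job is handed in when it is done.

Besides the shell and the picture viewer there is one more tool, called as name(argument=value, ...) on one line, values as JSON. play_rows: Moves the arm, as the interface text tells. Its arguments: {"type":"object","properties":{"series":{"type":"array","items":{"type":"array","items":{"type":"number"}}},"gripper":{"type":"number"}},"required":["series"]}

```bash
mkdir -p pics; python3 - <<'E'
from bench import *
import cv2,numpy as np
s=read_state();print(s)
for n in("scene","top"):
    d=get_image(n);cv2.imwrite(f"pics/{n}0.png",d["image"][:,:,::-1])
    print(n,{k:np.round(v,4).tolist() for k,v in d.items() if k!="image"})
E
```

```text
{'clock': 0.0, 'joints': array([ 1.36360274e+00,  3.85551758e-01,  6.63783770e-03, -5.15380048e-04,
       -1.19400798e+00, -2.58612859e-01]), 'joint_vel': array([ 0.00137853, -0.00160116,  0.0001006 , -0.00037145, -0.00135611,
        0.00152615]), 'joint_efforts': array([-4.88105923e-05, -3.92296994e+01,  1.88399470e+01,  4.18615133e+00,
       -4.63757257e-03,  1.92875476e-07]), 'position': array([280.44661676, 557.95412185, 255.22669666]), 'ee_rot': array([ 9.72977899e-01, -2.30895693e-01, -2.12112458e-04,  1.06859225e-03]), 'contact_force': array([-0.07403614, -0.487836  , -0.0545279 ]), 'wrist_torque': array([-0.01458349,  0.06383594, -0.01859617]), 'grasp_force': 0.0, 'gripper_width': 85.36857897210386}
scene {'fx': 456.0403, 'fy': 456.0403, 'cx': 320.0469, 'cy': 240.6602, 'dist_coeffs': [-0.0983, 0.0, 0.0, 0.0, 0.0], 'eye': [1112.5267, 258.587, 778.6423], 'rotation': [0.4922, 0.7729, -0.334, -0.221]}
top {'fx': 527.9954, 'fy': 527.9954, 'cx': 314.2151, 'cy': 246.2171, 'dist_coeffs': [-0.0627, 0.0, 0.0, 0.0, 0.0], 'eye': [267.0512, -13.2984, 1280.5506], 'rotation': [0.7111, -0.6985, 0.0584, -0.0546]}
```

View pics/scene0.png

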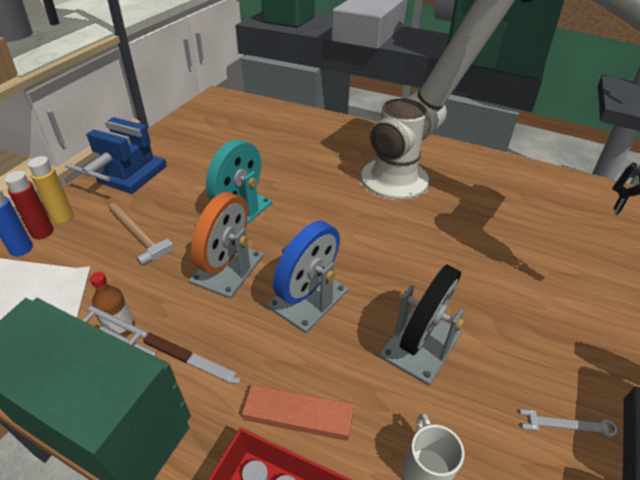

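View pics/top0.png

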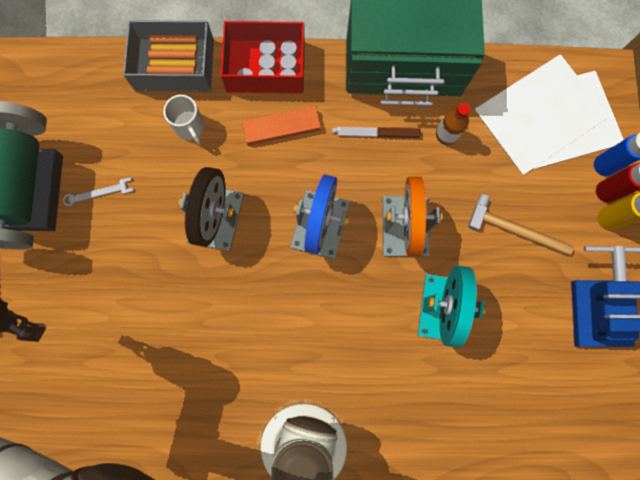

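The scene view shows the orange wheel at (220,233), between turquoise (235,175) and blue (308,262), with black at (433,310). In the top view orange is at (415,215), blue (322,215), black (207,207) and turquoise (458,305). Things that could be mistaken for it in the top view are the turquoise wheel, the brick (282,125), the orange rods (172,55) and the hammer handle (535,230). I choose the orange tread at (415,215).

```bash
cat > h.py <<'E'
from bench import *
import cv2,numpy as np
from scipy.spatial.transform import Rotation as R
def ray(d,uv):
    K=np.array([[d["fx"],0,d["cx"]],[0,d["fy"],d["cy"]],[0,0,1]])
    p=cv2.undistortPoints(np.float64(uv).reshape(-1,1,2),K,np.array(d["dist_coeffs"]))[:,0]
    q=np.array(d["rotation"]); Rm=R.from_quat(q) if q.size==4 else R.from_matrix(q)
    return np.array(d["eye"]),Rm.apply(np.c_[p,np.ones(len(p))])
def plane(d,uv,z):
    e,r=ray(d,uv); return e+r*((z-e[2])/r[:,2])[:,None]
def mask(d,lo,hi,near):
    h=cv2.cvtColor(d["image"],cv2.COLOR_RGB2HSV)
    m=cv2.inRange(h,lo,hi); n,l,s,c=cv2.connectedComponentsWithStats(m)
    k=[i for i in range(1,n) if s[i,4]>60]
    k=min(k,key=lambda i:np.hypot(*(c[i]-near))); return l==k
OR=((5,180,100),(16,255,255))
E
python3 - <<'E'
from h import *
d=get_image("top")
cv2.imwrite("pics/crop.png",cv2.resize(d["image"][160:275,370:460,::-1],None,fx=5,fy=5,interpolation=cv2.INTER_NEAREST))
h=cv2.cvtColor(d["image"],cv2.COLOR_RGB2HSV); print(h[200,415],h[230,415],h[260,480])
m=mask(d,*OR,(415,215)); ys,xs=np.nonzero(m); print(len(ys),xs.min(),xs.max(),ys.min(),ys.max())
for y in range(ys.min(),ys.max()+1,5):
    r=xs[ys==y]; print(y,r.min(),r.max(),plane(d,[[r.min(),y],[r.max(),y]],205).round(0)[:,:2].tolist())
e=get_image("scene"); 
m=mask(e,*OR,(215,233)); ys,xs=np.nonzero(m); print(len(ys),xs.min(),xs.max(),ys.min(),ys.max())
cv2.imwrite("pics/crop2.png",cv2.resize(e["image"][180:300,180:270,::-1],None,fx=5,fy=5,interpolation=cv2.INTER_CUBIC))
E
```

```text
[ 15 255 240] [ 15 255 236] [ 15 184 187]
92 389 423 96 99
96 390 423 [[775.0, -177.0], [777.0, -249.0]]
1318 191 246 193 272
```

View pics/crop.png

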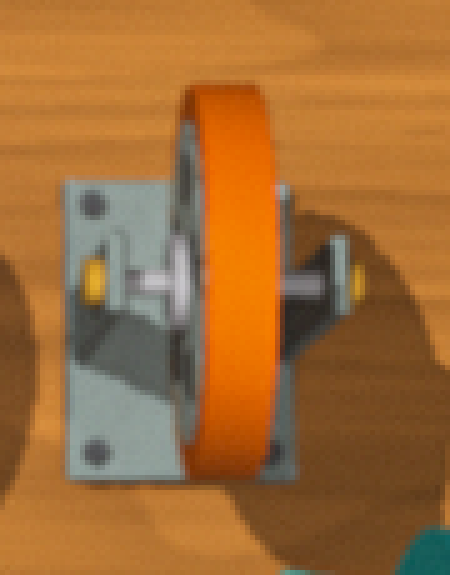

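View pics/crop2.png

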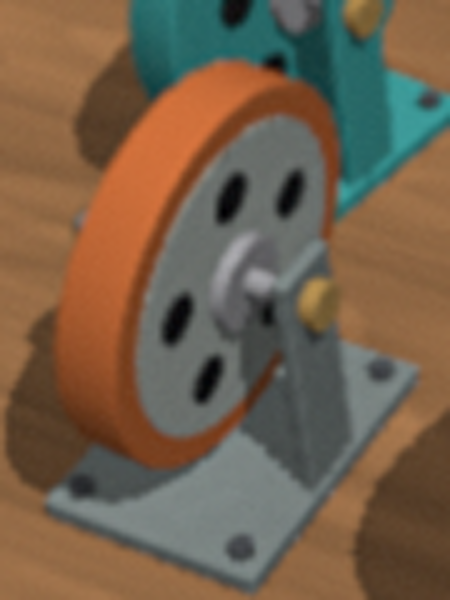

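Both crops confirm the choice: an orange tread on a grey stand, spanning about (406–426, 177–255) in the top view. It is almost aligned with the image's vertical axis, and the turquoise wheel sits well behind it.

```bash
sed -i 's/^OR=.*/OR=((7,235,100),(18,255,255))/' h.py; python3 - <<'E'
from h import *
d=get_image("top")
m=mask(d,*OR,(415,215)); ys,xs=np.nonzero(m); print(len(ys),xs.min(),xs.max(),ys.min(),ys.max())
for y in range(ys.min(),ys.max()+1,6):
    r=xs[ys==y]; print(y,r.min(),r.max(),plane(d,[[r.min()-.5,y],[r.max()+.5,y]],205).round(0)[:,:2].tolist())
# by eye from crop: base corners (z~8), rim ends (z=115), bolts/uprights tops (z=136), axle ends (z=115)
f=lambda c:np.array(c)/5+[370-.5,160-.5]
print("base",plane(d,f([[65,180],[293,180],[66,480],[298,480]]),6).round(0)[:,:2].tolist())
print("ends",plane(d,f([[227,85],[230,478]]),130).round(0)[:,:2].tolist())
print("bolts",plane(d,f([[93,283],[357,283]]),115).round(0)[:,:2].tolist())
for n,p in(("blue",(328,177)),("black",(210,170)),("turq",(465,267))): print(n,plane(d,[p],150).round(0))
s=read_state();print(R.from_quat(s["ee_rot"]).as_matrix().round(3))
E
```

```text
1008 407 425 177 254
177 410 418 [[593.0, -217.0], [593.0, -236.0]]
183 409 422 [[580.0, -214.0], [580.0, -244.0]]
189 411 423 [[567.0, -218.0], [567.0, -246.0]]
195 411 424 [[553.0, -218.0], [554.0, -248.0]]
201 412 424 [[541.0, -220.0], [541.0, -248.0]]
207 412 424 [[528.0, -220.0], [528.0, -247.0]]
213 412 424 [[515.0, -220.0], [515.0, -247.0]]
219 412 424 [[502.0, -220.0], [502.0, -247.0]]
225 412 425 [[489.0, -219.0], [490.0, -249.0]]
231 412 424 [[476.0, -219.0], [477.0, -247.0]]
237 411 423 [[464.0, -217.0], [464.0, -244.0]]
243 411 423 [[451.0, -217.0], [452.0, -244.0]]
249 410 422 [[438.0, -215.0], [439.0, -242.0]]
base [[604.0, -186.0], [606.0, -300.0], [453.0, -186.0], [455.0, -300.0]]
ends [[617.0, -243.0], [437.0, -242.0]]
bolts [[527.0, -184.0], [530.0, -304.0]]
blue [[606. -46. 150.]]
black [[617. 217. 150.]]
turq [[ 410. -346.  150.]]
[[ 0.893 -0.449 -0.   ]
 [-0.449 -0.893 -0.001]
 [ 0.     0.001 -1.   ]]
```

Base centre comes out at (529,-243), with a 150 x 113 mm footprint that matches the description. The wheel top is at about (528,-234), so it leans about +0.09, and its yaw is near 0. I'll straddle the wheel with the open gripper, closing line along y, and rock it between the fingers.

play_rows(series=[[0,0,20,0,0,0],[0,0,20,0,0,0],[10,-30,0,0,0,-1],[10,-30,0,0,0,-1],[10,-30,0,0,0,-1],[10,-30,0,0,0,-1],[10,-30,0,0,0,-1],[10,-30,0,0,0,-1],[10,-30,0,0,0,-1],[10,-30,0,0,0,-1],[10,-30,0,0,0,-1],[10,-30,0,0,0,-1],[10,-30,0,0,0,-1],[10,-30,0,0,0,-1],[10,-30,0,0,0,-1],[10,-30,0,0,0,-1],[10,-30,0,0,0,-1],[10,-30,0,0,0,-1],[10,-30,0,0,0,-1],[10,-30,0,0,0,-1]], gripper=1)

```text
clock: 1.92
position: [460.8, 16.8, 296.5]
ee_rot: [-0.383, 0.924, 0.0, 0.0]
contact_force: [1.1, 1.0, -0.2]
gripper_width: 85.5
grasp_force: 0.0
```

play_rows(series=[[9,-30,0,0,0,-1],[9,-30,0,0,0,-1],[9,-30,0,0,0,-1],[9,-30,0,0,0,-1],[9,-30,0,0,0,-1],[9,-30,0,0,0,-1],[9,-30,0,0,0,-1],[6,-30,0,0,0,-0.6],[0,-14,0,0,0,0],[0,0,0,0,0,0],[0,0,0,0,0,0],[0,0,0,0,0,0]])

```text
clock: 2.92
position: [529.5, -235.2, 296.2]
ee_rot: [0.002, 1.0, 0.0, -0.0]
contact_force: [-0.4, 0.5, -0.7]
gripper_width: 85.3
grasp_force: 0.0
```

```bash
python3 - <<'E'
from h import *
s=read_state();print(s["position"],s["joints"],s["contact_force"]);print(R.from_quat(s["ee_rot"]).as_matrix().round(3))
a=get_image("top")["image"][130:310,300:500,::-1];b=get_image("wrist")["image"][:,:,::-1]
cv2.imwrite("pics/a.png",np.hstack([cv2.resize(a,(400,360)),cv2.resize(b,(400,300))[:,:] if 0 else cv2.resize(b,(400,360))]))
E
```

```text
[ 529.46294419 -235.16535794  296.18443388] [-1.38664777e-01  2.81898794e-01 -4.20761532e-02 -2.88900526e-04
 -1.24718992e+00 -1.43688175e+00] [-0.39481954  0.53534044 -0.71530087]
[[-1.     0.005 -0.   ]
 [ 0.005  1.     0.   ]
 [ 0.     0.    -1.   ]]
```

View pics/a.png

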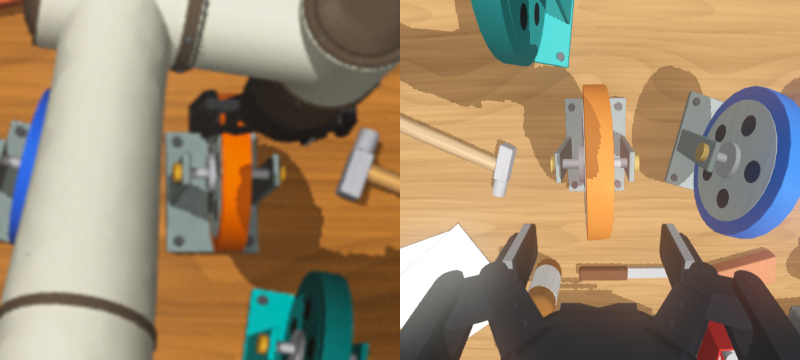

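The top crop shows the gripper above the orange wheel. The wrist view shows the wheel centred between the open fingers, at x≈597 of the fingers' 515–680. Lowering to straddle it.

play_rows(series=[[0,0,-15,0,0,0],[0,0,-15,0,0,0],[0,0,-15,0,0,0],[0,0,-15,0,0,0],[0,0,-15,0,0,0],[0,0,-13,0,0,0],[0,0,-12,0,0,0],[0,0,0,0,0,0],[0,0,0,0,0,0],[0,0,0,0,0,0]])

```text
clock: 3.85
position: [530.3, -235.2, 197.5]
ee_rot: [0.002, 1.0, -0.0, 0.001]
contact_force: [-0.3, 0.2, 0.2]
gripper_width: 85.4
grasp_force: 0.0
```

```bash
python3 - <<'E'
from h import *
s=read_state();print(s["position"],s["contact_force"])
a=get_image("scene")["image"][60:300,120:440,::-1];b=get_image("wrist")["image"][:,:,::-1]
cv2.imwrite("pics/b.png",np.hstack([cv2.resize(a,(400,300)),cv2.resize(b,(400,300))]))
E
```

```text
[ 530.33411827 -235.21015546  197.46805966] [-0.26160589  0.23126422  0.20879491]
```

View pics/b.png

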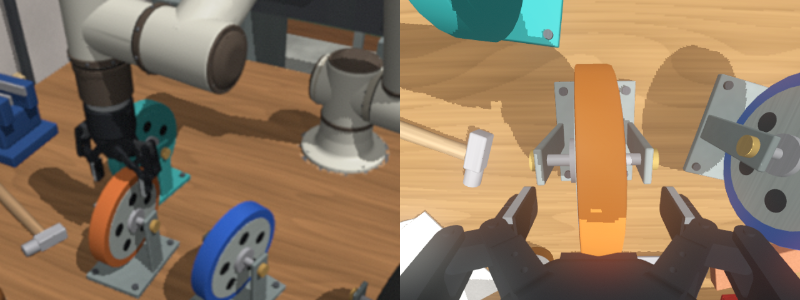

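The scene view (left half) shows the fingers straddling the orange wheel top. The wrist view shows free gaps on both sides, with the tread at x≈600 between pads at 530 and 670. Now rocking left.

play_rows(series=[[0,5,0,0,0,0],[0,5,0,0,0,0],[0,5,0,0,0,0],[0,3,0,0,0,0],[0,3,0,0,0,0],[0,3,0,0,0,0],[0,2,0,0,0,0],[0,2,0,0,0,0],[0,2,0,0,0,0],[0,2,0,0,0,0],[0,0,0,0,0,0],[0,0,0,0,0,0]])

```text
clock: 4.95
position: [529.7, -203.8, 196.6]
ee_rot: [0.003, 1.0, -0.0, 0.0]
contact_force: [-0.6, -1.4, 1.4]
gripper_width: 85.5
grasp_force: 1.0
```

play_rows(series=[[0,1,0,0,0,0],[0,1,0,0,0,0],[0,1,0,0,0,0],[0,0,0,0,0,0],[0,0,0,0,0,0],[0,0,0,0,0,0]])

```text
clock: 5.45
position: [529.8, -200.7, 196.6]
ee_rot: [0.003, 1.0, -0.0, 0.0]
contact_force: [-1.0, -4.1, 2.4]
gripper_width: 85.5
grasp_force: 1.7
```

play_rows(series=[[0,1,0,0,0,0],[0,1,0,0,0,0],[0,0,0,0,0,0],[0,0,0,0,0,0]])

```text
clock: 5.78
position: [529.9, -198.5, 196.4]
ee_rot: [0.002, 1.0, -0.0, 0.0]
contact_force: [-0.5, -2.9, 2.4]
gripper_width: 85.5
grasp_force: 1.6
```

play_rows(series=[[0,1,0,0,0,0],[0,1,0,0,0,0],[0,0,0,0,0,0],[0,0,0,0,0,0]])

```text
clock: 6.12
position: [529.9, -196.8, 196.4]
ee_rot: [0.002, 1.0, -0.0, 0.0]
contact_force: [0.1, -4.9, 3.0]
gripper_width: 85.8
grasp_force: 2.5
```

play_rows(series=[[0,1,0,0,0,0],[0,1,0,0,0,0],[0,0,0,0,0,0],[0,0,0,0,0,0]])

```text
clock: 6.45
position: [529.9, -196.4, 196.4]
ee_rot: [0.002, 1.0, -0.001, 0.0]
contact_force: [0.7, -11.5, 1.7]
gripper_width: 85.7
grasp_force: 5.7
```

```bash
python3 - <<'E'
from h import *
s=read_state();print(s["position"],s["contact_force"])
d=get_image("top");m=mask(d,*OR,(412,217)); ys,xs=np.nonzero(m)
for y in range(ys.min(),ys.max()+1,6):
    r=xs[ys==y]; print(y,r.min(),r.max())
E
```

```text
[ 529.85444279 -196.41349904  196.38671842] [  0.73394663 -11.46455632   1.69398423]
214 408 418
220 409 418
226 408 418
232 408 418
238 408 418
244 409 419
250 409 420
```

Force has jumped to 11.5 N and the top has moved about 10 mm from its starting lean, so this is the left stop. I'll hold briefly, then rock right; by symmetry that stop should be near y≈-289.

play_rows(series=[[0,0,0,0,0,0],[0,0,0,0,0,0],[0,0,0,0,0,0],[0,0,0,0,0,0],[0,-8,0,0,0,0],[0,-8,0,0,0,0],[0,-8,0,0,0,0],[0,-8,0,0,0,0],[0,-8,0,0,0,0],[0,-6,0,0,0,0],[0,-6,0,0,0,0],[0,-6,0,0,0,0],[0,-6,0,0,0,0],[0,-6,0,0,0,0],[0,-5,0,0,0,0],[0,-4,0,0,0,0],[0,-3,0,0,0,0],[0,-2,0,0,0,0],[0,0,0,0,0,0],[0,0,0,0,0,0]])

```text
clock: 8.17
position: [529.5, -279.0, 196.0]
ee_rot: [0.003, 1.0, -0.0, -0.0]
contact_force: [-0.7, 1.0, 0.4]
gripper_width: 85.5
grasp_force: 0.2
```

play_rows(series=[[0,-2,0,0,0,0],[0,-2,0,0,0,0],[0,0,0,0,0,0],[0,0,0,0,0,0],[0,0,0,0,0,0]])

```text
clock: 8.58
position: [529.5, -282.7, 196.1]
ee_rot: [0.003, 1.0, -0.0, -0.0]
contact_force: [0.3, 1.5, 0.5]
gripper_width: 85.4
grasp_force: 0.8
```

play_rows(series=[[0,-1,0,0,0,0],[0,-1,0,0,0,0],[0,-1,0,0,0,0],[0,0,0,0,0,0],[0,0,0,0,0,0]])

```text
clock: 9.0
position: [529.5, -283.5, 195.9]
ee_rot: [0.002, 1.0, 0.002, -0.0]
contact_force: [0.2, 10.0, 2.3]
gripper_width: 85.1
grasp_force: 5.1
```

play_rows(series=[[0,-1,0,0,0,0],[0,-1,0,0,0,0],[0,0,0,0,0,0],[0,0,0,0,0,0]])

```text
clock: 9.33
position: [529.5, -283.7, 195.8]
ee_rot: [0.002, 1.0, 0.003, -0.001]
contact_force: [0.0, 15.5, 3.9]
gripper_width: 85.3
grasp_force: 8.3
```

play_rows(series=[[0,-1,0,0,0,0],[0,-1,0,0,0,0],[0,0,0,0,0,0],[0,0,0,0,0,0]])

```text
clock: 9.67
position: [529.5, -283.9, 195.6]
ee_rot: [0.002, 1.0, 0.005, -0.001]
contact_force: [-0.4, 22.4, 7.0]
gripper_width: 85.6
grasp_force: 11.5
```

Both stops are found, at TCP y = -196.6 and -283.5, so the middle is -240. The right finger has the wheel upright at y ≈ -212. I'll move there, back off to the middle, and check.

play_rows(series=[[0,0,0,0,0,0],[0,0,0,0,0,0],[0,8,0,0,0,0],[0,8,0,0,0,0],[0,8,0,0,0,0],[0,8,0,0,0,0],[0,8,0,0,0,0],[0,8,0,0,0,0],[0,6,0,0,0,0],[0,6,0,0,0,0],[0,5,0,0,0,0],[0,4,0,0,0,0],[0,3,0,0,0,0],[0,2,0,0,0,0],[0,2,0,0,0,0],[0,2,0,0,0,0],[0,0,0,0,0,0],[0,0,0,0,0,0],[0,0,0,0,0,0]])

```text
clock: 11.25
position: [529.6, -211.4, 196.0]
ee_rot: [0.003, 1.0, 0.0, -0.0]
contact_force: [1.2, -1.6, 2.1]
gripper_width: 85.3
grasp_force: 0.7
```

```bash
python3 - <<'E'
from h import *
s=read_state();print(s["position"],s["contact_force"])
d=get_image("top");m=mask(d,*OR,(414,220)); ys,xs=np.nonzero(m)
for y in range(ys.min(),ys.max()+1,6):
    r=xs[ys==y]; print(y,r.min(),r.max(),plane(d,[[r.mean(),y]],205).round(0)[:,:2].tolist())
E
```

```text
[ 529.62594153 -211.39811746  196.01756557] [ 1.17985808 -1.63103677  2.05305762]
213 425 426 [[515.0, -249.0]]
219 417 426 [[502.0, -241.0]]
225 415 427 [[490.0, -241.0]]
231 415 424 [[477.0, -237.0]]
237 414 425 [[464.0, -236.0]]
243 412 424 [[451.0, -233.0]]
249 413 422 [[439.0, -231.0]]
```

play_rows(series=[[0,-7,0,0,0,0],[0,-7,0,0,0,0],[0,-7,0,0,0,0],[0,-7,0,0,0,0],[0,0,0,0,0,0],[0,0,0,0,0,0],[0,0,15,0,0,0],[0,0,20,0,0,0],[0,0,20,0,0,0],[0,0,20,0,0,0],[0,0,20,0,0,0],[0,0,10,0,0,0],[0,0,0,0,0,0],[0,0,0,0,0,0],[0,0,0,0,0,0],[0,0,0,0,0,0]])

```text
clock: 12.63
position: [529.1, -239.3, 299.6]
ee_rot: [0.003, 1.0, 0.0, -0.002]
contact_force: [0.6, 0.3, 0.3]
gripper_width: 85.5
grasp_force: 0.0
```

```bash
python3 - <<'E'
from h import *
s=read_state();print(s["position"],s["contact_force"],abs(s["joint_vel"]).max())
d=get_image("top");m=mask(d,*OR,(416,220)); ys,xs=np.nonzero(m)
for y in range(ys.min(),ys.max()+1,6):
    r=xs[ys==y]; print(y,r.min(),r.max(),plane(d,[[r.mean(),y]],205).round(0)[:,:2].tolist())
a=cv2.resize(d["image"][130:310,300:500,::-1],(400,360))
b=cv2.resize(get_image("scene")["image"][100:340,150:470,::-1],(400,360))
cv2.imwrite("pics/c.png",np.hstack([a,b]))
E
```

```text
[ 529.05921611 -239.32767493  299.55582529] [0.63751839 0.28497268 0.26369604] 0.005437727412590976
197 414 426 [[550.0, -237.0]]
203 415 427 [[537.0, -240.0]]
209 415 427 [[524.0, -240.0]]
215 415 426 [[511.0, -238.0]]
221 415 425 [[498.0, -237.0]]
227 415 425 [[485.0, -237.0]]
233 414 425 [[472.0, -235.0]]
239 413 424 [[460.0, -234.0]]
245 412 423 [[447.0, -232.0]]
251 417 420 [[435.0, -234.0]]
```

View pics/c.png

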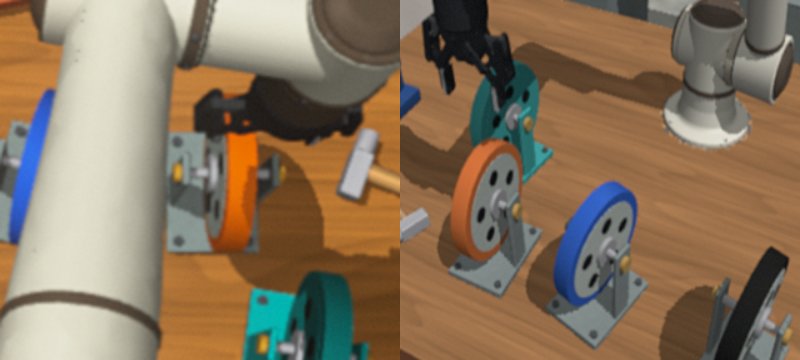

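The final view shows the orange wheel standing upright, its top at y≈-240 against a stop midpoint of -240. The gripper is clear above it, and the blue and black wheels stand as before.

```bash
python3 -c "from bench import *;print(job_done())"
```

```text
the job is handed in; nothing more can be done
None
```

I rocked the orange wheel to its left stop, then to its right stop, and left it standing upright with the arm clear and the blue and black wheels untouched; the job is handed in, but no verdict came back.

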